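# Seat the collet holder in the tightening fixture

### The job

Take the tool holder with the hexagonal nut out of the rack and put its tapered shank into the spindle of the grey bench fixture. Turn it by feel until its flange slots drop over the spindle's two dogs, then press it fully home, flange flat on the spindle face, and let go. Be gentle: the spindle and its dogs must never carry more than about 60 N; leave the drill chuck, tin, screwdriver and tape measure where they are.

Things in the scene. Friction and masses are not known exactly. Their poses are not given: they have to be found in the camera images.
- collet_holder: steel tool holder, 0.25 to 0.5 kg, upright in one of the rack's holes, any small yaw. Origin on its axis at its flange's underside, z up. Flange 46 mm across, z = 0 to 19 mm, then a neck 31 mm across and the hexagonal nut. Two drive slots, 16 mm wide, 9 mm deep, are cut into the flange from below on the holder's +x and -x sides
- hex_nut (a point): middle of the collet holder's hexagonal nut, on the axis, 48 mm above the flange's underside; the nut is 34 mm across flats and 30 mm high (15 mm up and down from here) and is the place to grip; flats face the holder's +x and -x, the others follow every 60 degrees. Axes as the holder's
- stud_end (a point): lower end of the collet holder's shank, 56 mm below the flange's underside. The shank is a taper 44 mm long, 32 mm across at the flange and 19 mm at its small end, then a stud 12 mm across and 12 mm long
- drill_chuck: bystander that stays in the rack: a holder with the same shank and flange but a round, dark, ribbed drill chuck 44 mm across, 82 mm high above its flange's underside, where its origin lies
- rack: fixed black plastic rack, 100 mm (its x) by 230 mm (its y), origin at the centre of its underside, z up; its top is at z = 75 mm, with two open holes 38 mm wide at y = -55 and +55 mm, in which the two holders hang by their flanges, either one in either hole. Beyond it (x over 0.57 m, y 0.03 to 0.47 m) stands a pile of boards 0.4 m high; a low bench vice stands between rack and fixture
- fixture: fixed grey tightening fixture: foot 130 mm (its x) by 110 mm (its y), round housing 84 mm across, small black knob on its -x side; origin at the centre of its underside, z up. In it stands an upright steel spindle, braked so that it does not turn in ordinary handling; its angle is not measured
- nose (a point): centre of the spindle's flat upper face, 85 mm over the bench, z up, x and y as the fixture's. The taper opens upward here, 33 mm across, fitting the shank with 0.4 mm to spare all round. Fully home, the holder's origin lies at this point
- dogs (a point): point on the spindle's axis level with the tops of its two opposite dogs, 7 mm over the face; they lie 18 to 29 mm from the axis, 13 mm wide (11.6 mm at the top), on a line up to 0.7 rad either way from the fixture's x axis, unknown. Out of line, the flange rests on them here; within about 0.1 rad of in line, the slots drop over them
- plunger_top (a point): top of a stiff plunger in the bore, as it stands before seating, 51 mm below the spindle face. Slots over the dogs, the stud meets it with the flange 5 mm over the face; a slow push (under 20 mm/s) of 11 to 20 N drives it down the last 5 mm and it stays down; then the flange meets the hard face. Twist or side load held meanwhile also loads the dogs and makes it bind
- tin_wax: bystander: round tin 70 mm across, 50 mm high, on the bench, origin at the centre of its underside
- screwdriver: bystander: screwdriver with a black handle, 230 mm long, 29 mm thick, lying on the bench, origin at the centre of its underside
- tape_measure: bystander: tape measure 42x117x70 mm on the bench, origin at the centre of its underside

How it is judged:
By the outcome, as a careful person would: the job done as asked, in the order asked, and still so for the second after the job is handed in, with the robot touching nothing.
It also fails if it takes over 69 s, if anything falls off the work surface, if the arm or the gripper's body presses on something with over 40 N, if the wrist force passes 120 N, or if a joint passes its speed limit or range.

### The arm

A 6-joint arm with a two-finger parallel gripper is mounted at the origin on a cart in front of the work surface, level with it; the furniture and walls round the work are solid. World frame = base frame: x ahead of the robot, y to its left, z up, the work surface at z = 0. Lengths are in m, angles in degrees, forces in N, time in s.
With the tool pointing down it reaches from about 0.375 to 0.925 m from the base axis. Payload 5.7 kg.
Tool frame: the origin (TCP) lies on the centre line of the jaws, within the pads' length; the fingertips stand 19 mm ahead of it and the grasp point (between the pads) is the TCP; z points along the fingers, y is the line along which they close (so a half turn about z gives the same grasp; the last joint's range is limited). The gripper opens to 85 mm and grips with 20 to 120 N. Pads are 22 mm wide; open, the fingers measure 114 mm over their backs; the gripper's body (76 mm by 85 mm) begins 54 mm behind the grasp point. The pads swing forward as they close: fully open they stand 13 mm farther back than shut.
Start: joints at [-81.824, 20.558, 86.54, -0, 72.909, -6.595], TCP at [0.153, -0.58, 0.25] pointing down, gripper open.
Joint ranges: [-170.27, 170.27], [-57.76, 135], [12.27, 136.19], [-55.21, 235.2], [11.17, 155.16], [-170.74, 170.74]. Speed limits (degrees/s): [136.94, 136.94, 180, 180, 180, 180].

### API

Orientations are given as [roll, pitch, yaw] about the fixed x, y, z axes, in that order (R = Rz(yaw) Ry(pitch) Rx(roll)).
In Python, from station import sense, capture, get_calibration, hand_in gives the robot as it stands.
- The arm moves only by the shell command python3 -m crank 'ROWS' [FORCE]. ROWS is text: rows parted by semicolons, each of 5 numbers parted by spaces: the shift along the world's x, y, z in mm, then the turn about the world's z in rad, then the opening, from 0 (shut) to 1 (fully open). A call has exactly 5 rows; each row is the pose to reach, as a shift and turn from the pose commanded when the call began; what a row does not reach only later rows make up. A row lasts 1/12 s, in which the tool goes at most 41.7 mm and 7.16 degrees, less where a joint would pass 70% of its speed; a pose out of reach is approached as far as the arm can. A call with a gripper value outside its range is refused whole. The fingers move at their own pace and stop on an object; FORCE is the grip in N (left out, the last holds). Time passes only in rows, so rows that repeat a pose let the fingers close, or fill a call up. It gives the time, the measured TCP pose, the force, the opening and the grip force at its end, in the units of the state.
- sense(): the state, without advancing time (a new reading comes with each control period).
- capture(name): name is "side" or "top"; returns the picture (420x560x3 uint8, red, green, blue); there is no depth.
- get_calibration(name): a dict with "camera_matrix" (3x3 intrinsics, pixels), "origin" and "attitude" of the camera in the world. Camera axes: x right, y down, z forward; pixel columns grow to the right and rows downward; lengths in m; the calibration is good to about 2 mm. A picture is of the moment at which its call begins. get_calibration takes no time and is no camera call.
- hand_in(): hands the job in; it is judged then, once.
The state is a dict: "clock": time; "joint_pos": joint angles; "qvel": joint speeds; "joint_efforts": joint torques, N m; "position": TCP position; "orientation": TCP orientation; "wrist_force": force on the tool from outside, world axes, zero at the start; "moment": the same for the moment, N m; "opening": finger opening in m; "grip_force": force on a finger pad.
Only numpy, scipy, OpenCV 4.12 (cv2) and the standard library are available. Lean on these libraries where they do the work, as an engineer would, in place of code of your own. Each camera call takes 0.05 s, during which the arm holds its last target. There are 200 camera calls.

## Working session

There is one attempt and no reset: what is moved stays moved. The work goes in short steps, Python scripts to look and compute and a shell command to move; the robot and the scene stay as the last step left them, time stands still between calls to the robot, and variables do not carry over. Pictures are saved under pics/ and viewed, at most 10 in all, crops included, and the job is handed in when it is done.

```bash
mkdir -p pics
python3 - <<'E'
from station import *
import cv2,numpy as np
for n in("side","top"):
    im=capture(n);cv2.imwrite(f"pics/{n}0.png",im[:,:,::-1])
    c=get_calibration(n);print(n,{k:np.round(np.array(v),4).tolist() for k,v in c.items()})
s=sense();print(s)
E
```

```text
side {'camera_matrix': [[381.1201, 0.0, 280.3222], [0.0, 381.1201, 210.4954], [0.0, 0.0, 1.0]], 'origin': [0.0041, 0.9755, 0.6894], 'attitude': [-120.9179, -1.2298, -149.4504]}
top {'camera_matrix': [[427.7359, 0.0, 279.8375], [0.0, 427.7359, 208.8147], [0.0, 0.0, 1.0]], 'origin': [0.318, 0.1285, 1.391], 'attitude': [-170.4247, -0.5019, -90.9534]}
{'clock': 0.1, 'joint_pos': array([-8.18240732e+01,  2.05956227e+01,  8.65919271e+01, -2.96399727e-05,
        7.29095069e+01, -6.59627064e+00]), 'qvel': array([ 0.01170688, -0.16618831, -0.16330159,  0.01023663,  0.03495338,
       -0.07873592]), 'joint_efforts': array([ 2.73246551e-04, -5.28652525e+01, -2.79350495e+01, -1.06360178e-04,
        5.02478593e-03,  5.00495833e-05]), 'position': array([ 0.15288015, -0.57959842,  0.24952447]), 'orientation': array([-1.79903583e+02, -1.11210094e-02,  1.47721969e+01]), 'wrist_force': array([ 0.24171656,  0.78393234, -0.67116249]), 'moment': array([ 0.03217473, -0.02544241,  0.04214448]), 'grip_force': 0.0, 'opening': 0.0852056243902466}
```

View pics/side0.png

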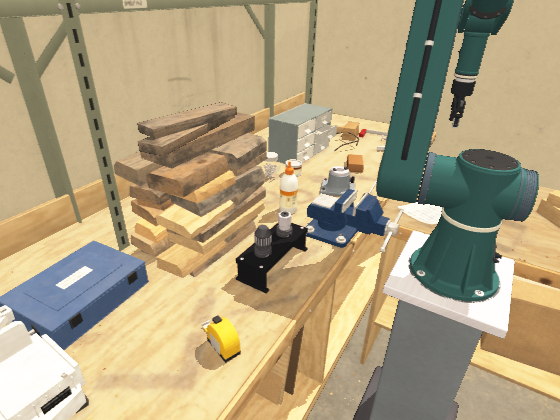

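View pics/top0.png

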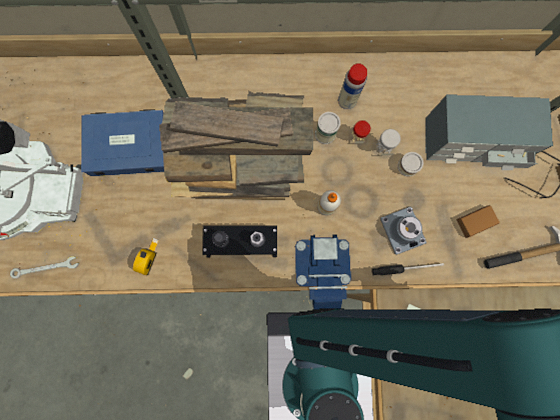

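Top view: the rack is around (240,240), with the drill chuck at (221,239) and the collet nut at (257,239). The fixture is at (405,228), the vice at (322,262) and the screwdriver at (400,268). The side view shows the nut at about (285,217). I'll zoom in on both.

Run:
```python
import cv2,numpy as np
t=cv2.imread("pics/top0.png");s=cv2.imread("pics/side0.png")
r=lambda a:cv2.resize(a,(400,300),interpolation=cv2.INTER_CUBIC)
a=np.hstack([r(t[213:264,206:274]),r(t[198:258,365:445])])
b=np.hstack([r(s[195:255,245:325]),r(s[150:210,300:380])])
cv2.imwrite("pics/z.png",np.vstack([a,b]))
```

```text
(no output)
```

View pics/z.png

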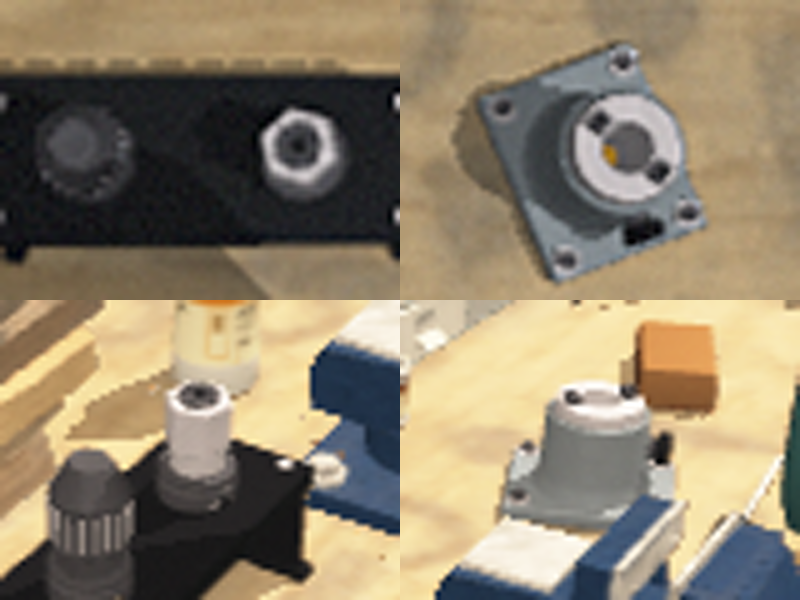

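Crops: the nut top is at crop (297,146), with a bright hex ring. The spindle ring is centred near crop (629,147), and the dark dogs are at (600,122) and (657,172). Next I'll measure these with masks and rays.

```bash
cat > h.py <<'E'
import cv2,numpy as np
from scipy.spatial.transform import Rotation as R
from station import get_calibration
def ray(n,uv):
    c=get_calibration(n);d=np.linalg.inv(c["camera_matrix"])@[uv[0],uv[1],1]
    return np.array(c["origin"]),R.from_euler("xyz",c["attitude"],degrees=True).as_matrix()@d
def onz(n,uv,z):
    o,d=ray(n,uv);return (o+d*(z-o[2])/d[2])
def proj(n,p):
    c=get_calibration(n);q=R.from_euler("xyz",c["attitude"],degrees=True).as_matrix().T@(np.array(p)-c["origin"])
    q=np.array(c["camera_matrix"])@q;return q[:2]/q[2]
def blobs(m,amin=4):
    n,l,st,ce=cv2.connectedComponentsWithStats(m.astype(np.uint8));return [(i,st[i].tolist(),ce[i]) for i in range(1,n) if st[i,4]>=amin],l
E
python3 - <<'E'
from h import *
t=cv2.imread("pics/top0.png");s=cv2.imread("pics/side0.png")
def roi(im,x0,x1,y0,y1,k=8):
    g=cv2.cvtColor(im[y0:y1,x0:x1],cv2.COLOR_BGR2GRAY);return cv2.resize(g,None,fx=k,fy=k,interpolation=cv2.INTER_CUBIC)
k=8;tr=lambda c,x0,y0:(np.array(c)+.5)/k-.5+[x0,y0]
# nut top: bright ring
g=roi(t,240,275,222,256);m=g>165
for i,st,ce in blobs(m,200)[0]:
    c=max(cv2.findContours((blobs(m)[1]==i).astype(np.uint8),0,1)[0],key=cv2.contourArea)
    h=cv2.convexHull(c);P=np.array([onz("top",tr(p[0],240,222),.138) for p in h])
    mm=cv2.moments(h);cc=onz("top",tr((mm['m10']/mm['m00'],mm['m01']/mm['m00']),240,222),.138)
    print("nut",tr(ce,240,222),cc,np.ptp(P,0))
    # yaw by support widths
    best=[];W=[]
    for a in np.arange(-30,30,2):
        w=sum(np.ptp(P[:,:2]@[np.cos(np.radians(a+b)),np.sin(np.radians(a+b))]) for b in(0,60,120))/3;W.append((round(w*1000,1),a))
    print("widths",W)
# rack screws/dark box
hs=cv2.cvtColor(t,cv2.COLOR_BGR2GRAY)
m=np.zeros_like(hs);m[215:265,195:285]=(hs[215:265,195:285]<45)
c=max(cv2.findContours(m,0,1)[0],key=cv2.contourArea);r=cv2.minAreaRect(c);print("rack",r,[onz("top",p,.075).round(4) for p in cv2.boxPoints(r)])
# spindle
g=roi(t,390,425,208,246);m=g>165
for i,st,ce in blobs(m,1000)[0]:
    c=max(cv2.findContours((blobs(m)[1]==i).astype(np.uint8),0,1)[0],key=cv2.contourArea)
    e=cv2.fitEllipse(cv2.convexHull(c));print("spindle",st,tr(e[0],390,208),np.array(e[1])/8,onz("top",tr(e[0],390,208),.085))
m=g<60
for i,st,ce in blobs(m,60)[0]: print("dark",st,tr(ce,390,208),onz("top",tr(ce,390,208),.092))
g=roi(s,320,360,160,195);
for i,st,ce in blobs(g<60,60)[0]: print("sdark",st,tr(ce,320,160),onz("side",tr(ce,320,160),.092))
m=g>190
for i,st,ce in blobs(m,500)[0]:print("sbright",st,tr(ce,320,160))
g=roi(s,270,300,205,245);m=g>175
for i,st,ce in blobs(m,300)[0]:print("nutside",st,tr(ce,270,205),tr(st[:2],270,205),tr(np.array(st[:2])+st[2:4],270,205))
E
```

```text
nut [269.01158708 223.74087079] [0.48493706 0.14636425 0.138     ] [0.00264459 0.02731067 0.        ]
widths [(np.float64(18.6), np.int64(-30)), (np.float64(18.6), np.int64(-28)), (np.float64(18.5), np.int64(-26)), (np.float64(18.5), np.int64(-24)), (np.float64(18.4), np.int64(-22)), (np.float64(18.3), np.int64(-20)), (np.float64(18.2), np.int64(-18)), (np.float64(18.0), np.int64(-16)), (np.float64(17.8), np.int64(-14)), (np.float64(17.7), np.int64(-12)), (np.float64(17.5), np.int64(-10)), (np.float64(17.3), np.int64(-8)), (np.float64(17.0), np.int64(-6)), (np.float64(16.9), np.int64(-4)), (np.float64(16.9), np.int64(-2)), (np.float64(16.8), np.int64(0)), (np.float64(16.8), np.int64(2)), (np.float64(17.0), np.int64(4)), (np.float64(17.3), np.int64(6)), (np.float64(17.5), np.int64(8)), (np.float64(17.7), np.int64(10)), (np.float64(17.9), np.int64(12)), (np.float64(18.0), np.int64(14)), (np.float64(18.2), np.int64(16)), (np.float64(18.3), np.int64(18)), (np.float64(18.4), np.int64(20)), (np.float64(18.5), np.int64(22)), (np.float64(18.5), np.int64(24)), (np.float64(18.6), np.int64(26))
[... 2523 characters left out ...]
163  -0.28942159  0.092     ]
sdark [108, 70, 16, 14, 77] [333.80113636 169.35308442] [ 0.48366117 -0.25684371  0.092     ]
sdark [241, 136, 30, 47, 922] [351.75203362 179.54568872] [ 0.39464844 -0.2122007   0.092     ]
sbright [0, 0, 214, 216, 21262] [328.88253692 167.83304722]
sbright [106, 75, 127, 39, 3000] [341.46783333 171.55441667]
sbright [242, 104, 78, 176, 9322] [355.64126529 183.51334209]
nutside [0, 0, 240, 160, 21285] [288.23859819 211.7738284 ] [269.5625 204.5625] [299.5625 224.5625]
nutside [0, 127, 65, 63, 1834] [272.64858233 223.80595692] [269.5625 220.4375] [277.6875 228.3125]
nutside [93, 139, 32, 28, 347] [283.8301513  224.06934438] [281.1875 221.9375] [285.1875 225.4375]
```

```bash
python3 - <<'E'
from h import *
def tri(a,b):
    (o,d),(p,e)=ray("top",a),ray("side",b);d/=np.linalg.norm(d);e/=np.linalg.norm(e)
    k=np.linalg.lstsq(np.c_[d,-e],p-o,rcond=None)[0];x,y=o+k[0]*d,p+k[1]*e;return (x+y)/2,np.linalg.norm(x-y)
print(proj("side",[.445,.1843,.138]))
print(tri((256.7,237.7),(284.4,214)))
A=tri((404.25,222.03),(333.8,169.35));B=tri((416.41,232.09),(344.63,168.15))
print(A,B,(A[0]+B[0])/2)
f=[onz("top",(365+(x-400)/5,198+y/5),.012) for x,y in((480,95),(620,45),(708,222),(553,280))]
print(np.round(f,4),np.mean(f,0))
E
python3 -m crank '30 35 8 0 1; 60 70 16 0 1; 90 105 24 0 1;120 140 32 0 1;145 165 40 0 1'
python3 -m crank '30 35 0 0 1; 60 70 0 0 1; 90 100 0 0 1;120 130 0 0 1;147 140 0 0 1'
```

```text
[284.12950753 213.40131178]
(array([0.44447405, 0.18346176, 0.13577646]), np.float64(0.00012571357660120868))
(array([ 0.4899536 , -0.27039293,  0.08529425]), np.float64(0.001889593365224173)) (array([ 0.45925168, -0.30583557,  0.08428298]), np.float64(0.0001655828423107687)) [ 0.47460264 -0.28811425  0.08478861]
[[ 0.5183 -0.2174  0.012 ]
 [ 0.55   -0.3113  0.012 ]
 [ 0.433  -0.3606  0.012 ]
 [ 0.3972 -0.2577  0.012 ]] [ 0.47461312 -0.28676151  0.012     ]
clock: 0.52
position: [0.2882, -0.4236, 0.2869]
orientation: [-179.9, 0.0, 14.7]
wrist_force: [0.3, -0.2, 0.2]
opening: 0.0854
grip_force: 0.0
clock: 0.93
position: [0.4346, -0.2821, 0.287]
orientation: [-179.9, 0.1, 14.8]
wrist_force: [-0.8, 0.0, -0.2]
opening: 0.0856
grip_force: 0.0
```

```bash
python3 -m crank '0 40 0 0 1; 0 80 0 0 1;0 120 0 0 1;0 160 0 -0.02 1;0 200 0 -0.048 1' >/dev/null
python3 -m crank '0 40 0 0 1; 0 80 0 0 1;0 120 0 0 1;0 160 0 0 1;0 200 0 0 1'>/dev/null
python3 -m crank '0 30 0 0 1; 0 59 0 0 1;0 59 -20 0 1;0 59 -50 0 1;0 59 -80 0 1'
python3 -m crank '0 0 0 0 1; 0 0 0 0 1;0 0 0 0 1;0 0 0 0 1;0 0 0 0 1'
python3 - <<'E'
from h import *
from station import *
for n in("side","top"): cv2.imwrite(f"pics/{n}1.png",capture(n)[:,:,::-1])
s=cv2.imread("pics/side1.png");t=cv2.imread("pics/top1.png")
r=lambda a:cv2.resize(a,(400,400),interpolation=cv2.INTER_CUBIC)
cv2.imwrite("pics/z1.png",np.hstack([r(s[150:250,235:335]),r(t[190:290,206:306])]))
E
```

```text
clock: 2.18
position: [0.4353, 0.1742, 0.2069]
orientation: [-180.0, -0.1, 12.1]
wrist_force: [-0.0, 0.6, -0.9]
opening: 0.0853
grip_force: 0.0
clock: 2.6
position: [0.4362, 0.1733, 0.2089]
orientation: [-180.0, -0.2, 12.0]
wrist_force: [0.4, 0.5, 0.3]
opening: 0.0852
grip_force: 0.0
```

View pics/z1.png

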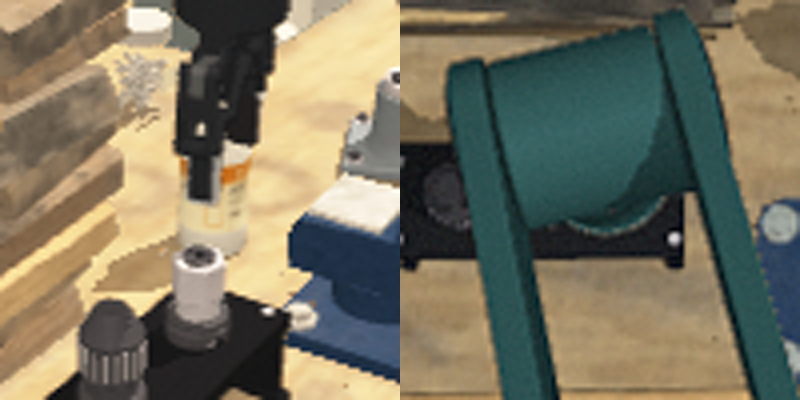

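The side view shows the gripper above the nut, offset toward −y as the measured pose says. The holder is upright and the chuck is clear. I'll correct by (+9,+10) mm and then descend.

```bash
python3 -m crank '9 10 0 0 1; 9 10 -5 0 1;9 10 -10 0 1;9 10 -10 0 1;9 10 -10 0 1'
python3 -m crank '0 0 -15 0 1; 0 0 -30 0 1;0 0 -45 0 1;0 0 -45 0 1;0 0 -45 0 1'
python3 -c "
from h import *
from station import *
cv2.imwrite('pics/z2.png',cv2.resize(np.ascontiguousarray(capture('side')[150:250,235:335,::-1]),(500,500),interpolation=cv2.INTER_CUBIC))"
```

```text
clock: 3.12
position: [0.4431, 0.1831, 0.1965]
orientation: [180.0, 0.1, 12.0]
wrist_force: [-0.9, -0.4, 0.1]
opening: 0.0854
grip_force: 0.0
clock: 3.53
position: [0.4431, 0.1829, 0.1517]
orientation: [180.0, 0.1, 12.0]
wrist_force: [1.2, -0.6, -0.4]
opening: 0.0851
grip_force: 0.0
```

View pics/z2.png

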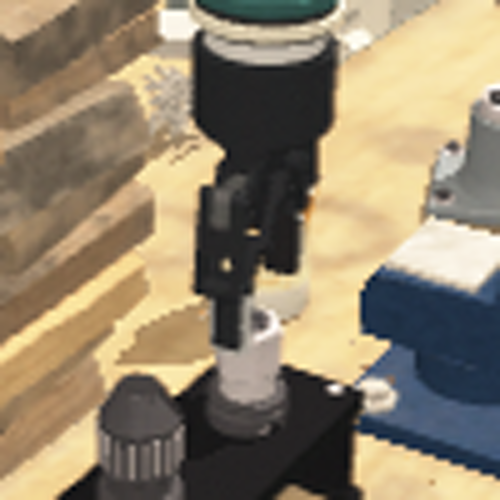

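The near finger straddles the nut on its +y side, so I'll descend and grip.

```bash
python3 -m crank '1.5 1 -10 0 1; 1.5 1 -20 0 1;1.5 1 -27 0 1;1.5 1 -27 0 1;1.5 1 -27 0 1'
python3 -m crank '0 0 0 0 0.3; 0 0 0 0 0.3;0 0 0 0 0.3;0 0 0 0 0.3;0 0 0 0 0.3' 70
python3 -m crank '0 0 0 0 0.2; 0 0 0 0 0.2;0 0 0 0 0.2;0 0 0 0 0.2;0 0 0 0 0.2' 70
python3 -m crank '0 0 0 0 0.2; 0 0 0 0 0.2;0 0 0 0 0.2;0 0 0 0 0.2;0 0 0 0 0.2' 70
```

```text
clock: 4.0
position: [0.4452, 0.1841, 0.125]
orientation: [-180.0, 0.0, 12.0]
wrist_force: [-0.4, -0.4, 0.2]
opening: 0.0856
grip_force: 0.0
clock: 4.42
position: [0.4457, 0.1843, 0.1257]
orientation: [-180.0, -0.0, 12.0]
wrist_force: [-0.5, 0.3, 5.0]
opening: 0.0332
grip_force: 69.0
clock: 4.83
position: [0.4457, 0.1843, 0.1257]
orientation: [-180.0, -0.0, 12.0]
wrist_force: [-0.9, 1.7, 5.4]
opening: 0.0331
grip_force: 69.1
clock: 5.25
position: [0.4456, 0.1843, 0.1257]
orientation: [-180.0, -0.0, 12.0]
wrist_force: [-1.8, 0.2, 5.6]
opening: 0.0328
grip_force: 69.1
```

```bash
python3 -m crank '0 0 10 0 0.2; 0 0 25 0 0.2;0 0 45 0 0.2;0 0 65 0 0.2;0 0 85 0 0.2'
python3 -m crank '0 0 30 0 0.2; 0 0 60 0 0.2;0 0 90 0 0.2;0 0 110 0 0.2;0 0 110 0 0.2'
python3 -c "
from h import *
from station import *
cv2.imwrite('pics/z3.png',cv2.resize(np.ascontiguousarray(capture('side')[100:240,225:365,::-1]),(500,500),interpolation=cv2.INTER_CUBIC))"
```

```text
clock: 5.67
position: [0.4443, 0.1839, 0.2102]
orientation: [180.0, 0.1, 12.0]
wrist_force: [0.6, -0.2, -4.5]
opening: 0.033
grip_force: 70.7
clock: 6.08
position: [0.4474, 0.1847, 0.3239]
orientation: [-180.0, -0.4, 12.0]
wrist_force: [1.9, 0.5, -4.0]
opening: 0.0329
grip_force: 71.0
```

View pics/z3.png

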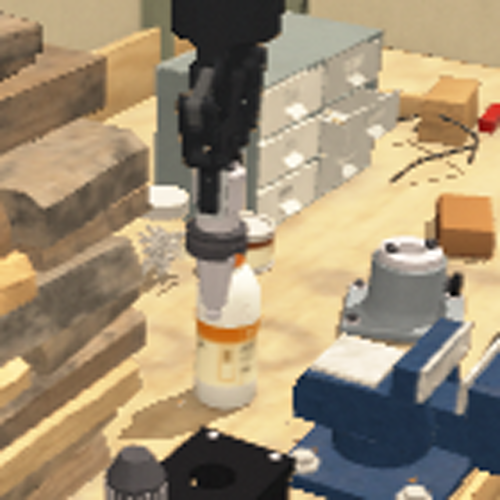

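The holder is out of the rack, upright in the jaws, and the path at this height is clear. I'll move across and turn +1.15 rad on the way.

```bash
python3 -m crank '0 -25 0 0.08 0.2; 0 -55 0 0.16 0.2;0 -85 0 0.24 0.2;0 -115 0 0.32 0.2;0 -145 0 0.4 0.2'
python3 -m crank '0 -30 0 0.08 0.2; 0 -60 0 0.16 0.2;0 -90 0 0.24 0.2;0 -120 0 0.32 0.2;0 -150 0 0.4 0.2'
python3 -m crank '5 -30 0 0.08 0.2; 10 -60 0 0.16 0.2;15 -90 0 0.24 0.2;20 -120 0 0.3 0.2;25 -150 0 0.35 0.2'
python3 -m crank '0 -20 0 0 0.2; 0 -20 0 0 0.2;0 -20 0 0 0.2;0 -20 0 0 0.2;0 -20 0 0 0.2'
```

```text
clock: 6.55
position: [0.4434, 0.0381, 0.3173]
orientation: [-179.8, 0.2, 35.2]
wrist_force: [-0.1, 0.7, -4.4]
opening: 0.0329
grip_force: 71.4
clock: 6.97
position: [0.4434, -0.1116, 0.3173]
orientation: [-179.7, 0.0, 58.1]
wrist_force: [0.8, 0.8, -4.4]
opening: 0.0329
grip_force: 71.4
clock: 7.38
position: [0.4689, -0.2614, 0.3169]
orientation: [-179.7, -0.1, 78.1]
wrist_force: [-0.2, -0.7, -4.2]
opening: 0.0327
grip_force: 71.4
clock: 7.8
position: [0.4696, -0.2793, 0.3188]
orientation: [-179.8, -0.1, 77.9]
wrist_force: [0.3, 0.5, -4.8]
opening: 0.0328
grip_force: 71.5
```

```bash
python3 -m crank '5 -8 -20 0 0.2; 5 -8 -45 0 0.2;5 -8 -70 0 0.2;5 -8 -95 0 0.2;5 -8 -105 0 0.2'
python3 -m crank '0 0 0 0 0.2; 0 0 0 0 0.2;0 0 0 0 0.2;0 0 0 0 0.2;0 0 0 0 0.2'
python3 -c "
from h import *
from station import *
for n in('side','top'): cv2.imwrite(f'pics/{n}4.png',capture(n)[:,:,::-1])
s=cv2.imread('pics/side4.png');t=cv2.imread('pics/top4.png')
r=lambda a:cv2.resize(a,(400,500),interpolation=cv2.INTER_CUBIC)
cv2.imwrite('pics/z4.png',np.hstack([r(s[115:205,304:376]),r(t[180:270,365:437])]))"
```

```text
clock: 8.22
position: [0.4735, -0.2861, 0.2118]
orientation: [-179.7, -0.2, 78.0]
wrist_force: [-1.4, 0.9, -5.6]
opening: 0.0329
grip_force: 71.3
clock: 8.63
position: [0.4762, -0.2894, 0.2168]
orientation: [179.9, 0.1, 77.9]
wrist_force: [-0.4, 0.0, -4.6]
opening: 0.0328
grip_force: 71.3
```

View pics/z4.png

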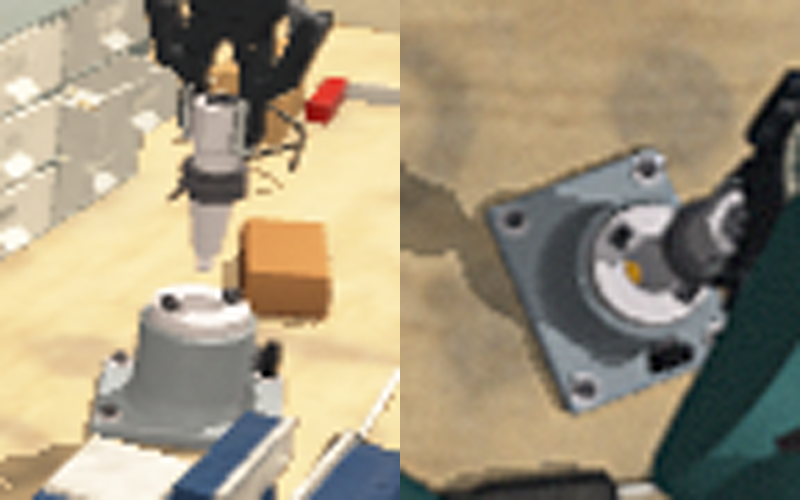

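The side crop shows the stud end at (203,268), above the spindle mouth near (202,302). The top crop shows the flange and nut over the spindle, with the dogs still at the same angle. I'll compare these with the projections.

Run:
```python
from h import *
from station import sense
p=sense()["position"];print(p)
s4=cv2.imread("pics/side4.png")
print("stud proj",proj("side",[p[0],p[1],p[2]-.1067]),"meas ~",340.5,163.2)
print("flange bottom proj",proj("side",[p[0],p[1],p[2]-.0507]),proj("side",[p[0],p[1],p[2]-.0317]))
for c in ([.4745,-.287],[.4762,-.2894]): print("face",proj("side",c+[.085]),"dogs z.092",proj("side",c+[.092]))
# grayscale ring rows: bright ring ellipse in side0
def ell(im,x0,x1,y0,y1,f):
    g=cv2.resize(cv2.cvtColor(im[y0:y1,x0:x1],cv2.COLOR_BGR2GRAY),None,fx=8,fy=8,interpolation=cv2.INTER_CUBIC)
    m=f(g).astype(np.uint8);c=max(cv2.findContours(m,0,1)[0],key=cv2.contourArea);h=cv2.convexHull(c);e=cv2.fitEllipse(h)
    return (np.array(e[0])+.5)/8-.5+[x0,y0],np.array(e[1])/8,e[2],cv2.boundingRect(h)
s=cv2.imread("pics/side0.png");t=cv2.imread("pics/top0.png")
print("side ring",ell(s,326,354,162,182,lambda g:g>165))
e=ell(t,396,424,214,240,lambda g:g>110);print("top spindle",e,onz("top",e[0],.085))
# orange/holder dark flange in side4
g=cv2.cvtColor(s4,cv2.COLOR_BGR2GRAY)
for y in range(143,168): print(y,g[y,333:352])
```

```text
[ 0.47582288 -0.28921772  0.21628013]
stud proj [339.60362355 162.56337162] meas ~ 340.5 163.2
flange bottom proj [341.13601792 148.62021993] [341.67022458 143.75951004]
face [339.04283307 168.79358599] dogs z.092 [339.22828005 167.10901809]
face [338.87735429 168.46959359] dogs z.092 [339.06206959 166.7871405 ]
side ring (array([333.93145561, 171.26016712]), array([21.68305588, 40.55595779]), 88.5932846069336, (0, 0, 224, 160))
top spindle (array([411.20251274, 223.95264816]), array([32.11993027, 37.73140335]), 141.4420928955078, (0, 0, 224, 208)) [ 0.48456331 -0.29127291  0.085     ]
143 [232 232 231 226 152 104 163 170 174 174 176 174 171 160 119  71 133 141
 192]
144 [232 232 229 187  75 104 165 171 177 178 176 175 170 159 132 156 224 225
 226]
145 [230 231 225 139  68  77 104 152 176 179 176 175 167 133 115 131 181 172
 226]
146 [229 230 228 187  61  59  69  73  78 101  97  93  75  74  83 147 223 216
 154]
147 [230 232 223  99  69  70  61  53  59  61  61  59  60  65  75 140 225 227
 229]
148 [232 232 224 103  64  66  73  73  75  75  72  72  76  75  80 152 228 231
 231]
149 [233 
[... 867 characters left out ...]
78 221 229 218 102 134 169 171
 171]
160 [234 233 233 230 230 226 176 168 171 174 195 229 229 218  60 126 170 171
 171]
161 [232 230 229 229 229 226 199 178 180 213 230 231 227 145  65 130 170 171
 172]
162 [230 228 228 227 228 226 208 196 199 214 225 162 162 149  58 118 172 172
 171]
163 [228 229 230 231 231 227 194 168 188 226 227 163 162 146  58 114 162 171
 173]
164 [229 231 230 230 229 227 229 231 233 233 226 161 157 141  55  93 113 114
 114]
165 [230 231 229 227 226 226 228 230 229 229 222 155 155 146  54  95 110 112
 111]
166 [231 238 242 243 247 247 247 246 241 235 226 150 145 137  55  94 107 107
 107]
167 [251 251 251 251 250 250 250 250 250 250 245  87 104  75  85 101 104 104
 106]
```

```bash
python3 -m crank '-1 2 -8 0 0.2; -1 2 -16 0 0.2;-1 2 -24 0 0.2;-1 2 -30 0 0.2;-1 2 -30 0 0.2'
python3 -m crank '0 0 -6 0 0.2; 0 0 -12 0 0.2;0 0 -18 0 0.2;0 0 -24 0 0.2;0 0 -28 0 0.2'
python3 -m crank '0 0 0 0 0.2; 0 0 0 0 0.2;0 0 0 0 0.2;0 0 0 0 0.2;0 0 0 0 0.2'
python3 -c "
from station import *
s=sense();print(s['position'],s['wrist_force'],s['moment'])"
```

```text
clock: 9.15
position: [0.4732, -0.286, 0.1831]
orientation: [-179.8, -0.1, 77.9]
wrist_force: [-0.3, -0.7, -4.7]
opening: 0.0327
grip_force: 71.5
clock: 9.57
position: [0.4741, -0.2866, 0.1563]
orientation: [-180.0, -0.0, 77.9]
wrist_force: [-0.1, -0.1, -4.2]
opening: 0.0328
grip_force: 71.5
clock: 9.98
position: [0.4746, -0.287, 0.1576]
orientation: [180.0, 0.0, 77.9]
wrist_force: [0.2, 0.8, -3.6]
opening: 0.0327
grip_force: 71.5
[ 0.47459525 -0.28700157  0.1576061 ] [ 0.1745335   0.76614713 -3.58184189] [-0.02432187  0.01567595 -0.03100171]
```

```bash
python3 -m crank '0 0 -2 0 0.2; 0 0 -4 0 0.2;0 0 -6 0 0.2;0 0 -7 0 0.2;0 0 -7 0 0.2' | grep -E 'pos|force'
python3 -m crank '0 0 -0.5 0 0.2; 0 0 -1 0 0.2;0 0 -1.5 0 0.2;0 0 -2 0 0.2;0 0 -2 0 0.2'| grep -E 'pos|force'
python3 -m crank '0 0 -0.5 0 0.2; 0 0 -1 0 0.2;0 0 -1.5 0 0.2;0 0 -2 0 0.2;0 0 -2 0 0.2'| grep -E 'pos|force'
python3 -m crank '0 0 -0.5 0 0.2; 0 0 -1 0 0.2;0 0 -1 0 0.2;0 0 -1 0 0.2;0 0 -1 0 0.2'| grep -E 'pos|force'
```

```text
position: [0.4741, -0.2867, 0.1498]
wrist_force: [-1.1, -0.1, -3.8]
grip_force: 71.5
position: [0.4743, -0.2868, 0.1481]
wrist_force: [-0.2, -0.5, -4.8]
grip_force: 71.5
position: [0.4743, -0.2868, 0.1461]
wrist_force: [0.1, -0.9, -4.0]
grip_force: 71.5
position: [0.4744, -0.2869, 0.1452]
wrist_force: [-0.0, -0.1, -4.6]
grip_force: 71.5
```

```bash
for i in 1; do
python3 -m crank '0 0 -0.5 0 0.2; 0 0 -1 0 0.2;0 0 -1 0 0.2;0 0 -1 0 0.2;0 0 -1 0 0.2'| grep -E 'pos|wrist'
python3 -m crank '0 0 -0.5 0 0.2; 0 0 -1 0 0.2;0 0 -1 0 0.2;0 0 -1 0 0.2;0 0 -1 0 0.2'| grep -E 'pos|wrist'
python3 -m crank '0 0 -0.5 0 0.2; 0 0 -0.5 0 0.2;0 0 -0.5 0 0.2;0 0 -0.5 0 0.2;0 0 -0.5 0 0.2'| grep -E 'pos|wrist'
done; python3 -c "
from station import *
print(sense()['moment'])"
```

```text
position: [0.4745, -0.2869, 0.1442]
wrist_force: [0.7, -0.3, -4.5]
position: [0.4745, -0.2869, 0.1433]
wrist_force: [0.8, -0.7, -4.1]
position: [0.4745, -0.287, 0.1428]
wrist_force: [1.7, 0.1, -3.9]
[-0.19114194 -0.43716729  0.06477882]
```

```bash
python3 -m crank '0.5 0 0 0 0.2; 0.5 0 0 0 0.2;0.5 0 0 0 0.2;0.5 0 0 0 0.2;0.5 0 0 0 0.2'| grep -E 'pos|wrist'
python3 -c "
from station import *
print(sense()['moment'])"
python3 -m crank '0 0 -0.5 0 0.2; 0 0 -0.5 0 0.2;0 0 -0.5 0 0.2;0 0 -0.5 0 0.2;0 0 -0.5 0 0.2'| grep -E 'pos|wrist'
python3 -c "
from station import *
print(sense()['moment'])"
```

```text
position: [0.4748, -0.2868, 0.1427]
wrist_force: [0.6, -1.5, -3.8]
[-0.26756349 -0.16280716  0.00913136]
position: [0.4749, -0.2868, 0.1422]
wrist_force: [1.5, -1.2, -4.6]
[-0.3187622  -0.25062997  0.03374943]
```

```bash
cat > q.py <<'E'
from station import *
s=sense();print(s['clock'],(s['position']*1000).round(2),s['orientation'].round(2),s['wrist_force'].round(1),s['moment'].round(3))
E
python3 -m crank '0.4 -0.6 0 0 0.2; 0.4 -0.6 0 0 0.2;0.4 -0.6 0 0 0.2;0.4 -0.6 0 0 0.2;0.4 -0.6 0 0 0.2'>/dev/null;python3 q.py
python3 -m crank '0 0 -0.5 0 0.2; 0 0 -0.5 0 0.2;0 0 -0.5 0 0.2;0 0 -0.5 0 0.2;0 0 -0.5 0 0.2'>/dev/null; python3 q.py
```

```text
14.15 [ 474.98 -287.16  142.07] [-1.7995e+02 -2.0000e-02  7.7910e+01] [-0.   0.2 -3.8] [-0.037 -0.003  0.021]
14.5667 [ 475.24 -287.38  141.7 ] [-179.99   -0.     77.91] [ 0.4  0.5 -4.8] [-0.03  -0.006 -0.03 ]
```

```bash
python3 -m crank '0 0 -0.5 0 0.2; 0 0 -0.5 0 0.2;0 0 -0.5 0 0.2;0 0 -0.5 0 0.2;0 0 -0.5 0 0.2'>/dev/null; python3 q.py
python3 -m crank '0 0 -0.5 0 0.2; 0 0 -0.5 0 0.2;0 0 -0.5 0 0.2;0 0 -0.5 0 0.2;0 0 -0.5 0 0.2'>/dev/null; python3 q.py
```

```text
14.9833 [ 475.25 -287.42  141.24] [-179.99    0.     77.91] [ 0.3  0.3 -4.5] [ 0.007  0.002 -0.001]
15.4 [ 475.28 -287.44  140.73] [-180.      0.     77.91] [ 0.2 -0.3 -3.8] [ 0.006 -0.05   0.029]
```

```bash
python3 -m crank '0 0 -0.5 0 0.2; 0 0 -0.5 0 0.2;0 0 -0.5 0 0.2;0 0 -0.5 0 0.2;0 0 -0.5 0 0.2'>/dev/null; python3 q.py
python3 -m crank '0 0 -0.5 0 0.2; 0 0 -0.5 0 0.2;0 0 -0.5 0 0.2;0 0 -0.5 0 0.2;0 0 -0.5 0 0.2'>/dev/null; python3 q.py
```

```text
15.8167 [ 475.35 -287.54  140.62] [1.7999e+02 1.0000e-02 7.7910e+01] [-1.4  1.1  3.3] [ 0.201  0.419 -0.012]
16.2333 [ 475.36 -287.52  140.19] [1.7999e+02 1.0000e-02 7.7920e+01] [-2.7  0.4  5.2] [ 0.249  0.455 -0.05 ]
```

```bash
python3 -m crank '-0.4 0.2 0 0 0.2; -0.4 0.2 0 0 0.2;-0.4 0.2 0 0 0.2;-0.4 0.2 0 0 0.2;-0.4 0.2 0 0 0.2'>/dev/null; python3 q.py
python3 -m crank '0 0 -0.5 0 0.2; 0 0 -0.5 0 0.2;0 0 -0.5 0 0.2;0 0 -0.5 0 0.2;0 0 -0.5 0 0.2'>/dev/null; python3 q.py
```

```text
16.65 [ 475.25 -287.49  140.18] [1.7995e+02 2.0000e-02 7.7910e+01] [-1.6  1.1  5.2] [0.202 0.274 0.047]
17.0667 [ 475.25 -287.51  139.71] [1.7995e+02 3.0000e-02 7.7910e+01] [-0.9  1.   5.6] [ 0.185  0.32  -0.052]
```

```bash
python3 -m crank '-0.3 0.3 0 0 0.2; -0.3 0.3 -0.25 0 0.2;-0.3 0.3 -0.5 0 0.2;-0.3 0.3 -0.75 0 0.2;-0.3 0.3 -1 0 0.2'>/dev/null; python3 q.py
python3 -m crank '0 0 -0.2 0 0.2; 0 0 -0.4 0 0.2;0 0 -0.6 0 0.2;0 0 -0.8 0 0.2;0 0 -1 0 0.2'>/dev/null; python3 q.py
```

```text
17.4833 [ 475.19 -287.4   138.81] [1.7992e+02 4.0000e-02 7.7910e+01] [-0.4  0.8  6.6] [ 0.135  0.167 -0.035]
17.9 [ 475.22 -287.42  137.86] [1.7991e+02 4.0000e-02 7.7910e+01] [-1.   1.1  6.9] [0.187 0.276 0.034]
```

```bash
python3 -m crank '-0.3 0.3 0 0 0.2; -0.3 0.3 -0.25 0 0.2;-0.3 0.3 -0.5 0 0.2;-0.3 0.3 -0.75 0 0.2;-0.3 0.3 -1 0 0.2'>/dev/null; python3 q.py
python3 -m crank '0 0 -0.1 0 0.2; 0 0 -0.2 0 0.2;0 0 -0.3 0 0.2;0 0 -0.4 0 0.2;0 0 -0.5 0 0.2'>/dev/null; python3 q.py
```

```text
18.3167 [ 475.2  -287.42  137.23] [1.7987e+02 7.0000e-02 7.7910e+01] [-0.8  0.7  9.9] [0.129 0.276 0.076]
18.7333 [ 475.23 -287.45  136.84] [1.7986e+02 7.0000e-02 7.7910e+01] [-0.3 -0.  10.2] [0.134 0.365 0.021]
```

```bash
python3 -m crank '0 0 -0.1 0 0.2; 0 0 -0.2 0 0.2;0 0 -0.3 0 0.2;0 0 -0.4 0 0.2;0 0 -0.5 0 0.2'>/dev/null; python3 q.py
python3 -m crank '0 0 -0.1 0 0.2; 0 0 -0.2 0 0.2;0 0 -0.3 0 0.2;0 0 -0.4 0 0.2;0 0 -0.5 0 0.2'>/dev/null; python3 q.py
```

```text
19.15 [ 475.29 -287.49  136.35] [1.7986e+02 8.0000e-02 7.7910e+01] [-0.6  0.4 10.2] [ 0.183  0.366 -0.019]
19.5667 [ 475.32 -287.51  135.86] [1.7985e+02 8.0000e-02 7.7910e+01] [-0.9 -0.  10.2] [ 0.183  0.271 -0.04 ]
```

```bash
python3 -m crank '0 0 -0.1 0 0.2; 0 0 -0.2 0 0.2;0 0 -0.3 0 0.2;0 0 -0.4 0 0.2;0 0 -0.4 0 0.2'>/dev/null; python3 q.py
python3 -m crank '0 0 -0.1 0 0.2; 0 0 -0.2 0 0.2;0 0 -0.3 0 0.2;0 0 -0.4 0 0.2;0 0 -0.4 0 0.2'>/dev/null; python3 q.py
```

```text
19.9833 [ 475.3  -287.53  135.72] [1.7985e+02 8.0000e-02 7.7910e+01] [-1.6  0.5 12.7] [ 0.262  0.377 -0.008]
20.4 [ 475.32 -287.53  135.71] [1.7984e+02 9.0000e-02 7.7920e+01] [-2.3  1.5 14.6] [0.355 0.486 0.003]
```

z stopped at 135.71 mm, which is the predicted home height, after 5 mm of plunger travel. I'll press slightly more, relax, and release.

```bash
python3 -m crank '0 0 -0.2 0 0.2; 0 0 -0.4 0 0.2;0 0 -0.6 0 0.2;0 0 -0.8 0 0.2;0 0 -0.8 0 0.2'>/dev/null; python3 q.py
python3 -m crank '0 0 0.5 0 0.2; 0 0 1 0 0.2;0 0 1.4 0 0.2;0 0 1.4 0 0.2;0 0 1.4 0 0.2' 20 >/dev/null; python3 q.py
```

```text
20.8167 [ 475.31 -287.54  135.65] [1.7983e+02 1.0000e-01 7.7920e+01] [-4.2  2.2 22.9] [0.449 0.744 0.033]
21.2333 [ 475.29 -287.53  135.73] [1.7985e+02 8.0000e-02 7.7910e+01] [-1.1  0.3 10.8] [ 0.128  0.218 -0.011]
```

```bash
python3 -m crank '0 0 0.5 0 0.5; 0 0 0.5 0 0.6;0 0 0.5 0 0.8;0 0 0.5 0 0.9;0 0 0.5 0 0.9'
python3 -m crank '0 0 0.5 0 0.9; 0 0 0.5 0 0.9;0 0 0.5 0 0.9;0 0 0.5 0 0.9;0 0 0.5 0 0.9'
python3 -m crank '0 0 10 0 0.9; 0 0 20 0 0.9;0 0 40 0 0.9;0 0 65 0 0.9;0 0 90 0 0.9'
python3 -m crank '0 0 30 0 0.9; -20 0 50 0 0.9;-40 0 60 0 0.9;-60 0 60 0 0.9;-60 0 60 0 0.9'
python3 -c "
from h import *
from station import *
for n in('side','top'): cv2.imwrite(f'pics/{n}5.png',capture(n)[:,:,::-1])
s=cv2.imread('pics/side5.png');t=cv2.imread('pics/top5.png')
r=lambda a:cv2.resize(a,(400,500),interpolation=cv2.INTER_CUBIC)
cv2.imwrite('pics/z5.png',np.hstack([r(s[115:205,304:376]),r(t[180:270,365:437])]))"
```

```text
clock: 21.65
position: [0.4741, -0.2865, 0.1347]
orientation: [-180.0, -0.0, 77.9]
wrist_force: [-0.5, -0.1, -0.3]
opening: 0.0769
grip_force: 0.0
clock: 22.07
position: [0.4742, -0.2866, 0.1355]
orientation: [-180.0, -0.0, 77.9]
wrist_force: [-0.1, -0.3, -0.8]
opening: 0.0767
grip_force: 0.0
clock: 22.48
position: [0.4741, -0.2865, 0.2273]
orientation: [-180.0, -0.0, 77.9]
wrist_force: [-0.7, -1.0, -0.6]
opening: 0.077
grip_force: 0.0
clock: 22.9
position: [0.4117, -0.2864, 0.2877]
orientation: [180.0, 0.1, 77.9]
wrist_force: [-0.9, 0.5, -0.9]
opening: 0.0769
grip_force: 0.0
```

View pics/z5.png

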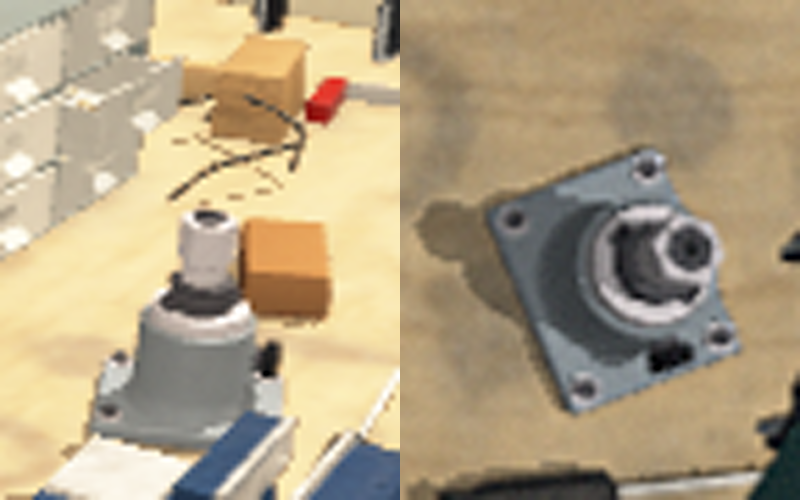

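Both views show the holder upright in the spindle, its flange on the face with the slots over the dogs, and the gripper clear. I'll do one height check and then hand in.

```bash
python3 -c "
from h import *
for z in(.148,.155):print(proj('side',[.475,-.2872,z]),'meas 341.4 154.1',proj('top',[.475,-.2872,z]))
print('top meas',365+290/5.556,180+247/5.556)
from station import hand_in;print(hand_in())"
```

```text
[340.64194901 153.27915578] meas 341.4 154.1 [416.72402906 224.38397624]
[340.8356515  151.51708531] meas 341.4 154.1 [417.50114468 224.07140293]
top meas 417.19582433405327 224.45644348452123
the job is handed in; nothing more can be done
None
```

The collet holder is fully home in the spindle and released; its slots dropped over the dogs at the camera-estimated angle, so no turning search was needed, the wrist force peaked at about 23 N in the readings, and the job was handed in at about 23 s.

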